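# Dock the reagent carton in the dosing bay

### The job

Push the cardboard carton along the rollers until it is fully home in the station bay, keeping it down on the rollers and leaving everything else on the table where it stands. The stop arm bars the way: it turns on a left-hand thread, so it loosens and swings out of the way clockwise; once the carton is home, swing it back across behind the carton until it is tight again. The dropper bottle left in the bay has to come out and be stood upright in the white dish.

Things in the scene. Friction and masses are not known exactly. Their poses are not given: they have to be found in the camera images.
- track: roller track, fixed. Origin on the table under its centreline; y runs from bay to infeed end (push towards -y), x across, z up. In this frame, mm: 13 free-turning steel rollers, diameter 24, y 272 to -100, tops z 60; side rails y 290 to -125, inner faces x +-62, outer +-70, tops z 72; over their last 70 mm they narrow smoothly to the bay mouth.
- bay (a point): centre of the station bay's floor, z 59 mm, at y -185 mm in the track's frame, same axes as the track. In the track's frame, mm: mouth at y -120, inner side walls x +-56 with tops z 105, inner face of the back wall y -250; open above and at the mouth. A white console, 100 tall, lies behind the back wall to y -341.
- stop_arm (a joint): angle of the stop arm, rad. 0: tight, straight across the track just outside the bay mouth (from the pivot along track -x), where it stops dead. Grows clockwise seen from above (left-hand thread: loosens), free end swinging away from the bay towards the infeed; 1.57: along the far rail, clear of the carton's way; ends at 1.8. Stiff (2 N at its post), stays where left.
- stop_pivot (a point): pivot axis of the stop arm at the arm's mid-height (z 83 mm), at x 85, y -112 mm in the track's frame. The arm is a dark steel bar 115 mm long from here, 14 wide, z 77 to 89. The point turns with the arm, its -x pointing along the arm to the free end. The hub (radius 13) and brass stud reach z 103.
- stop_post (a point): grip point on the upright round black post near the free end of the stop arm: 100 mm from the pivot axis; post diameter 16, from z 89 to z 155 mm, this point on its axis at z 139, above the carton's top (115).
- carton_mid (a point): centre of the taped cardboard carton that starts on the rollers: 100 (its x, across the track) by 126 (its y, along it) by 55 mm high, 0.5 kg or so. Underside 27.5 mm below this point. Fully home it touches the bay's back wall, with this point at y -187 mm in the track's frame, and 5 mm are left between its rear face and the closed stop arm.
- bottle_mid (a point): middle (half-way up, 54 mm above its foot) of the amber dropper bottle standing in the bay: body diameter 32 up to 58 mm above the foot, brass collar diameter 21 from 70 to 88, white bulb diameter 15 up to 108; 90 g. Its collar's middle, 25 mm above this point, stands clear above the bay walls.
- dish: the white round dish, fixed on the table beyond the track: outer diameter 100, rim 10 high, flat floor of diameter 84 at 4 mm above the table; origin at the centre of its underside (table level).
- dropper_b_mid (a point): bystander, leave alone: dropper bottle of the same make as the one in the bay, 108 tall, standing on the table beside the dish (mm); this point half-way up its axis.
- dropper_c_mid (a point): bystander, leave alone: another such dropper bottle, 108 tall, standing on the table beside the dish (mm); this point half-way up its axis.
- stoppered_mid (a point): bystander, leave alone: round orange reagent bottle with a glass stopper, diameter 56, 120 tall (mm); this point half-way up its axis.
- flask_mid (a point): bystander, leave alone: conical glass flask, foot diameter 70, 125 tall (mm); this point half-way up its axis.
- beaker_mid (a point): bystander, leave alone: glass beaker, diameter 62, 85 tall (mm); this point half-way up its axis.
- jar_mid (a point): bystander, leave alone: white jar with black lid, diameter 52, 75 tall, standing on the console behind the bay (console top at z 100) (mm); this point half-way up its axis.
Not all that is in view belongs to the job. Leave any purple look-alike of the part that bears bottle_mid alone. Several things have the shape of the dish; the one meant has the colours described above.

How it is judged:
On the way, in this order (a step that is already met when the one before it is completed fails the run):
1. the stop arm is swung out of the way (more than 1.2 rad) (value of joint stop_arm above 1.2 rad), for 0.1 s.
2. the carton is fully home in the bay (within 6 mm of the back wall) (y of carton_mid in the frame of track below -0.181 m and x of carton_mid in the frame of track between -0.012 and 0.012 m and z of carton_mid in the frame of track below 0.095 m and angle between the y axis of carton_mid and the y axis of track, either way round below 0.1 rad), for 0.2 s.
At the end, for the whole second after the job is handed in: The carton is in the bay within 6 mm of the back wall, straight (0.1 rad) and level with the rollers; the stop arm is back within 0.12 rad of tight behind it; the bottle stands upright on the dish's floor, its axis within 30 mm of the dish's centre (all of step 2 and value of joint stop_arm below 0.12 rad and horizontal distance between bottle_mid and dish below 0.03 m and angle between bottle_mid's own z axis and vertical below 0.12 rad and height (world z) of bottle_mid below 0.068 m); the robot touches nothing.
It fails at once if the carton is lifted off the rollers or tipped (height (world z) of carton_mid above 0.108 m or angle between carton_mid's own z axis and vertical above 0.25 rad).
It fails at once if a bystander is moved more than 30 mm or tipped over (distance of any of dropper_b_mid, dropper_c_mid, stoppered_mid, flask_mid, beaker_mid, jar_mid from where it was at the start of the episode above 0.03 m or angle between any of dropper_b_mid, dropper_c_mid, stoppered_mid, flask_mid, beaker_mid, jar_mid's own z axis and vertical above 0.5 rad).
It also fails if it takes over 67 s, if anything falls off the work surface, if the arm or the gripper's body presses on something with over 40 N, if the wrist force passes 120 N, or if a joint passes its speed limit or range.

### The arm

A 6-joint arm with a two-finger parallel gripper is mounted at the origin on the work surface. World frame = base frame: x ahead of the robot, y to its left, z up, the work surface at z = 0. Lengths are in m, angles in rad, forces in N, time in s.
With the tool pointing down it reaches from about 0.3 to 0.875 m from the base axis. Payload 6.4 kg.
Tool frame: the origin (TCP) lies midway between the tips of the shut fingers; the grasp point (between the pads) lies 19 mm behind it; x points along the fingers, y is the direction in which the jaws open and shut, and the axes are right-handed (so a half turn about x gives the same grasp; the last joint's range is limited). The gripper opens to 85 mm and grips with 20 to 120 N. Pads are 22 mm wide; open, the fingers measure 114 mm over their backs; the gripper's body (76 mm by 85 mm) begins 54 mm behind the grasp point. The pads swing forward as they close: fully open they stand 13 mm farther back than shut.
Start: joints at [0.934, 0.181, 1.607, -0, 1.354, -0.206], TCP at [0.24, 0.522, 0.231] pointing down, gripper open.
Joint ranges: [-2.99, 2.99], [-0.89, 2.07], [0.3, 2.58], [-1.14, 4.28], [0, 2.63], [-3.12, 3.12]. Speed limits (rad/s): [2.57, 2.57, 3.01, 3.14, 3.14, 3.14].

### API

Orientations are given as a unit quaternion [w, x, y, z].
In Python, from bench import ctrl gives the robot as it stands.
- The arm moves only by the tool servo_tool, never from a script. Its argument "targets" is a list of rows, each a list of 7 numbers: the turn, a rotation vector about the tool's x, y, z in rad, then the shift along the tool's x, y, z in mm, then the opening, from -1 (shut) to 1 (fully open). A call has exactly 8 rows; each row is the pose to reach, as a shift and turn from the pose measured when the call began, along the tool's axes at that moment; what a row does not reach only later rows make up. A row lasts 1/8 s, in which the tool goes at most 62.5 mm and 10.7 degrees, less where a joint would pass 70% of its speed; a pose out of reach is approached as far as the arm can. A call with a gripper value outside its range is refused whole. The fingers move at their own pace and stop on an object; the grip force is fixed at half the most. Time passes only in rows, so rows that repeat a pose let the fingers close, or fill a call up. It gives the time, the measured TCP pose, the force and the opening at its end, in the units of the state.
- ctrl.get_obs(): the state, without advancing time (a new reading comes with each control period).
- ctrl.camera(name): name is "scene" or "top" or "wrist"; returns a dict with "pixels" (420x560x3 uint8, blue, green, red), "intrinsics" (3x3 intrinsics, pixels), "R" (3x3) and "t" (3): a world point X has camera coordinates R X + t; the wrist camera has in their place "tool_from_camera" (4x4, takes a point from camera to tool coordinates, whose origin is the TCP and whose axes are the tool frame's). Camera axes: x right, y down, z forward; pixel columns grow to the right and rows downward; lengths in m; the calibration is good to about 2 mm. A picture is of the moment at which its call begins: read the wrist's pose just before it. There is no depth.
- ctrl.hand_in(): hands the job in, once; it reports no verdict.
The state is a dict: "time_s": time; "q": joint angles; "dq": joint speeds; "joint_efforts": joint torques, N m; "eef_pos": TCP position; "eef_rot": TCP orientation; "wrist_force": force on the tool from outside, world axes, zero at the start; "torque": the same for the moment, N m; "opening": opening from 0.0 (shut) to 1.0 (fully open).
Only numpy, scipy, OpenCV 4.12 (cv2) and the standard library are available. Lean on these libraries where they do the work, as an engineer would, in place of code of your own. Each camera call takes 0.05 s, during which the arm holds its last target.

## Working session

There is one attempt and no reset: what is moved stays moved. The work goes in short steps, Python scripts to look and compute and a tool call to move; the robot and the scene stay as the last step left them, time stands still between calls to the robot, and variables do not carry over. Pictures are saved under pics/ and viewed, and the job is handed in when it is done.

Besides the shell and the picture viewer there is one more tool, called after "Emit:" by a JSON object that holds its "fn" and its "kwargs". servo_tool: Moves the arm, as the interface text tells. Its arguments: {"type":"object","properties":{"targets":{"type":"array","items":{"type":"array","items":{"type":"number"}}}},"required":["targets"]}

```bash
ls; mkdir -p pics
python3 - <<'E'
from bench import ctrl
import cv2
o=ctrl.get_obs()
print({k:o[k] for k in o})
for n in ["scene","top","wrist"]:
    c=ctrl.camera(n); cv2.imwrite(f"pics/{n}0.png",c["pixels"])
    print(n,{k:c[k].tolist() for k in c if k!="pixels"})
E
```

```text
pics
{'time_s': 0.0, 'q': array([ 9.33682751e-01,  1.81522260e-01,  1.60800073e+00, -1.76575883e-05,
        1.35380404e+00, -2.06318488e-01]), 'dq': array([0.00143654, 0.00159074, 0.00074532, 0.00129666, 0.0018125 ,
       0.00029951]), 'joint_efforts': array([ 7.71559698e-04, -4.44857848e+01, -3.51349890e+01, -3.56802946e-05,
        8.66296585e-03, -5.75206997e-06]), 'eef_pos': array([0.2397809 , 0.52201357, 0.23039823]), 'eef_rot': array([ 0.6905212 ,  0.15057069,  0.69101207, -0.15169463]), 'wrist_force': array([ 0.33369836, -0.00414394,  0.60576664]), 'torque': array([-0.03466091,  0.06292411,  0.02759238]), 'opening': 0.9967719633821056}
scene {'intrinsics': [[492.54092481508144, 0.0, 276.93034623118797], [0.0, 492.54092481508144, 204.48453901024592], [0.0, 0.0, 1.0]], 'R': [[0.3645252171378047, 0.9311208398916974, -0.011633898315545817], [0.623800216892338, -0.2534498281985961, -0.7393486822813536], [-0.6913715755479888, 0.2622540106566193, -0.6732222355350493]], 't': [-0.24453464950875342, -0.2786686952275446, 1.520163206636737]}
top {'intrinsics': [[469.1864146468272, 0.0, 287.1867377095295], [0.0, 469.1864146468272, 207.03085345647702], [0.0, 0.0, 1.0]], 'R': [[-0.001192913403127291, -0.9999959707434328, -0.0025759375985237635], [-0.9928628281029181, 0.0014915926100358325, -0.11925258790886138], [0.1192559496590743, 0.002415294678612865, -0.9928606069446645]], 't': [0.048428293820810785, 0.6052754842955526, 1.2441502956465933]}
wrist {'intrinsics': [[364.8977636787721, 0.0, 275.18261719030625], [0.0, 364.8977636787721, 208.3207097353488], [0.0, 0.0, 1.0]], 'tool_from_camera': [[-1.321287172493909e-05, -0.3281365425313651, 0.944630302965652, -0.1419824447838768], [0.9999995134442328, -0.0009360958542309506, -0.00031118458815720333, 0.0003955964356896491], [0.0009863755452340093, 0.9446298392386888, 0.3281363952431525, -0.08517827310481253], [0.0, 0.0, 0.0, 1.0]]}
```

View pics/scene0.png

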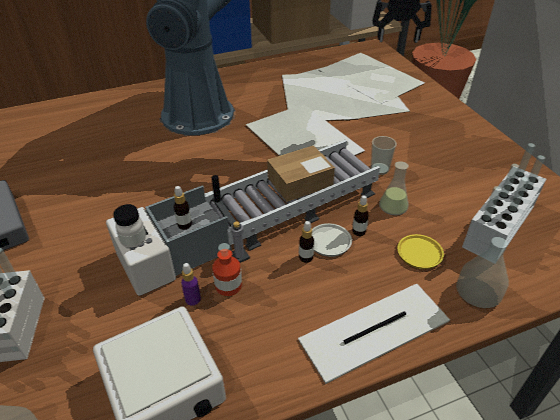

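View pics/top0.png

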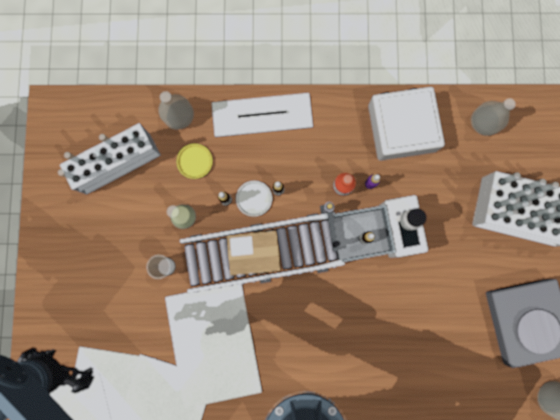

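View pics/wrist0.png

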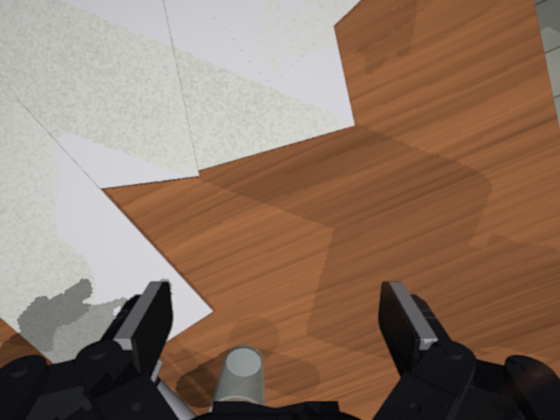

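```bash
cat > h.py <<'E'
from bench import ctrl
import numpy as np, cv2
from scipy.spatial.transform import Rotation as R
def quat(q): return R.from_quat([q[1],q[2],q[3],q[0]])
def cam(name):
    o=ctrl.get_obs(); c=ctrl.camera(name); K=c["intrinsics"]
    if name=="wrist":
        T=c["tool_from_camera"]; Rt=quat(o["eef_rot"]).as_matrix()
        Rwc=Rt@T[:3,:3]; org=Rt@T[:3,3]+o["eef_pos"]
    else:
        Rwc=c["R"].T; org=-Rwc@c["t"]
    return c["pixels"],dict(K=K,R=Rwc,o=org)
def ray(m,u,v):
    d=m["R"]@np.linalg.solve(m["K"],[u,v,1.]); return m["o"],d
def onz(m,u,v,z):
    o,d=ray(m,u,v); return o+d*(z-o[2])/d[2]
def proj(m,X):
    p=m["K"]@(m["R"].T@(np.asarray(X)-m["o"])); return p[:2]/p[2]
def crop(img,x0,y0,x1,y1,s,name):
    cv2.imwrite("pics/"+name,cv2.resize(img[y0:y1,x0:x1],None,fx=s,fy=s,interpolation=cv2.INTER_CUBIC))
E
python3 - <<'E'
from h import *
im=cv2.imread("pics/top0.png"); crop(im,150,150,440,300,2.75,"topc.png")
im=cv2.imread("pics/scene0.png"); crop(im,100,130,420,320,2.5,"scenec.png")
E
```

```text
(no output)
```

View pics/topc.png

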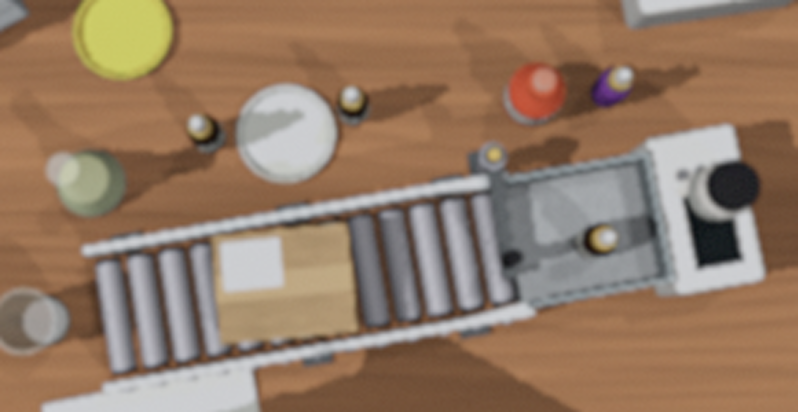

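View pics/scenec.png

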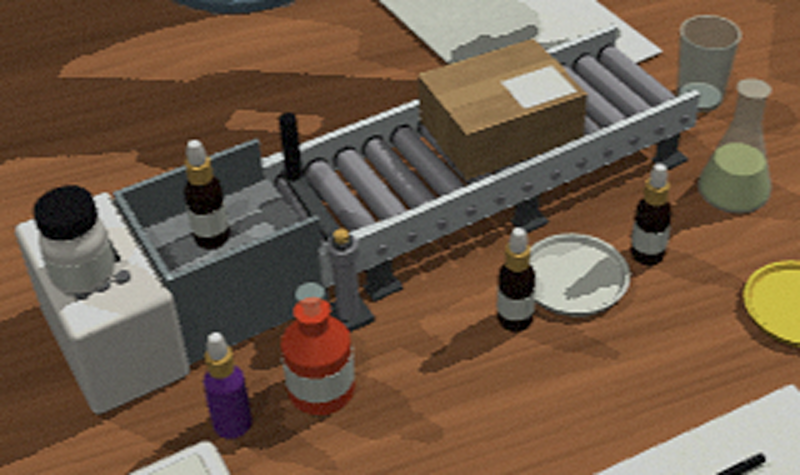

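Run:
```python
from h import *
_,m=cam("top"); _,ms=cam("scene")
def T(x,y,z): return onz(m,150+x/2.75,150+y/2.75,z)
def S(x,y,z): return onz(ms,100+x/2.5,130+y/2.5,z)
P={"farL":(85,251,.072,(66,290)),"nearL":(106,385,.072,(-66,290)),"stud":(493,154,.103,(85,-112))}
A=[];B=[]
for k,(u,v,z,t) in P.items():
    X=T(u,v,z); print(k,X,t); A.append(X[:2]);B.append(np.array(t)/1000)
A=np.array(A);B=np.array(B)
Q={"farL_s":S(697,95,.072),"nearL_s":S(615,33,.072),"stud_s":S(342,237,.103),"dish_s":S(577,274,.01),"dish_t":T(287,133,.01),
"post_s":S(288,118,.155),"post_t":T(512,256,.155),"bot_t":T(604,232,.165),"bot_s":S(194,146,.165)}
for k in Q: print(k,Q[k])
d=A[0]-A[2]; e=B[0]-B[2]
print(np.degrees(np.arctan2(d[1],d[0])-np.arctan2(e[1],e[0])),np.linalg.norm(d),np.linalg.norm(e))
d=A[1]-A[2]; e=B[1]-B[2]
print(np.degrees(np.arctan2(d[1],d[0])-np.arctan2(e[1],e[0])),np.linalg.norm(d),np.linalg.norm(e))
```

```text
farL [0.51073709 0.32723635 0.072     ] (66, 290)
nearL [0.38428216 0.30411466 0.072     ] (-66, 290)
stud [ 0.59984782 -0.06138333  0.103     ] (85, -112)
farL_s [0.52201827 0.32481153 0.072     ]
nearL_s [0.39944571 0.29900598 0.072     ]
stud_s [ 0.60996082 -0.06347715  0.103     ]
dish_s [0.64239566 0.14120812 0.01      ]
dish_t [0.63300897 0.13929565 0.01      ]
post_s [ 0.50722388 -0.07474316  0.155     ]
post_t [ 0.50188501 -0.07265256  0.155     ]
bot_t [ 0.52255556 -0.15335161  0.165     ]
bot_s [ 0.52531718 -0.15849582  0.165     ]
10.208704054580625 0.3987053746517473 0.4024487545017377
9.944238407108653 0.4243316326356447 0.429424032862624
```

```bash
cat >> h.py <<'E'
def toolmove(target_pos, yaw_dir=None):
    """shift (mm) in tool axes & rotvec in tool frame to reach pos with x down and y along yaw_dir (world xy, nearest of both signs)"""
    o=ctrl.get_obs(); Rt=quat(o["eef_rot"]).as_matrix()
    s=Rt.T@(np.asarray(target_pos)-o["eef_pos"])*1000
    r=np.zeros(3)
    if yaw_dir is not None:
        y=np.array([*yaw_dir,0.]);y/=np.linalg.norm(y)
        if y@Rt[:,1]<0:y=-y
        x=np.array([0,0,-1.]); G=np.column_stack([x,y,np.cross(x,y)])
        r=R.from_matrix(Rt.T@G).as_rotvec()
    print("rot",r.round(3),"shift",s.round(1)); return r,s
E
python3 - <<'E'
from h import *
o=ctrl.get_obs(); print(quat(o["eef_rot"]).as_matrix().round(3))
toolmove([.50,-.06,.30],[np.cos(.175),np.sin(.175)])
E
```

```text
[[-0.     0.418  0.909]
 [-0.001  0.909 -0.418]
 [-1.    -0.001 -0.   ]]
rot [0.965 0.    0.001] shift [ -68.9 -420.5  479.4]
```

Run:
```python
from h import *
toolmove([.50,.03,.30],[np.cos(.175),np.sin(.175)])
```

```text
rot [0.965 0.    0.001] shift [ -68.9 -338.8  441.9]
```

Emit:
{"fn": "servo_tool", "kwargs": {"targets": [[0.16,0,0,-69,-42,55,1],[0.32,0,0,-69,-85,110,1],[0.48,0,0,-69,-127,165,1],[0.64,0,0,-69,-170,221,1],[0.8,0,0,-69,-212,276,1],[0.965,0,0,-69,-254,331,1],[0.965,0,0,-69,-297,386,1],[0.965,0,0,-69,-339,442,1]]}}

```text
time_s: 1.25
eef_pos: [0.4642, 0.0962, 0.3002]
eef_rot: [0.542, 0.454, 0.542, -0.454]
wrist_force: [-0.5, 0.3, 0.4]
opening: 1.003
```

Run:
```python
from h import *
o=ctrl.get_obs(); print(o["time_s"],o["eef_pos"],o["q"],o["dq"])
```

```text
1.25 [0.46424862 0.09621034 0.3001678 ] [-4.64003376e-02 -1.04940655e-01  1.76321203e+00 -5.02545541e-04
  1.48293318e+00 -2.21255638e-01] [-0.98239236  0.27593072 -0.24905956  0.00289391 -0.03146793 -0.97539553]
```

Emit:
{"fn": "servo_tool", "kwargs": {"targets": [[0,0,0,0,20,65,1],[0,0,0,0,23,72,1],[0,0,0,0,23,72,1],[0,0,0,0,23,72,1],[0,0,0,0,23,72,1],[0,0,0,0,23,72,1],[0,0,0,0,23,72,1],[0,0,0,0,23,72,1]]}}

```text
time_s: 2.25
eef_pos: [0.4994, 0.0295, 0.3003]
eef_rot: [0.542, 0.454, 0.542, -0.454]
wrist_force: [0.1, 0.9, -0.0]
opening: 1.0
```

Run:
```python
from h import *
import pickle
im,m=cam("wrist"); cv2.imwrite("pics/w1.png",im); pickle.dump(m,open("w1.pkl","wb"))
o=ctrl.get_obs(); print(o["time_s"],o["eef_pos"],abs(o["dq"]).max(), m["o"])
cv2.imwrite("pics/w1b.png",cv2.resize(im,(800,600),interpolation=cv2.INTER_CUBIC))
```

```text
2.3 [0.49938312 0.02939898 0.30026664] 0.0034343300777469436 [0.48441222 0.11362989 0.44222783]
```

View pics/w1b.png

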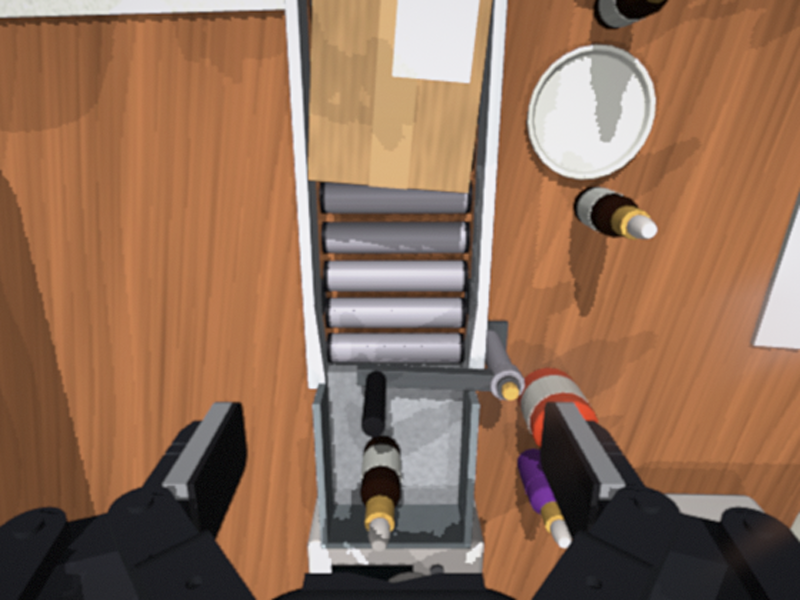

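Run:
```python
from h import *
import pickle
m=pickle.load(open("w1.pkl","rb"))
W=lambda u,v,z: onz(m,u*.7,v*.7,z)
D=dict(stud=W(510,391,.103),posttop=W(373.5,427,.155),postbase=W(374.5,376,.089),bulb=W(378,542,.165),dish=W(592,111,.01),
 foot=W(382,446,.059),rail_nearR_in=W(307,190,.072),rail_farR=W(492,190,.072),cartL=W(308,181,.115),cartR=W(471,191,.115),dropfoot=W(597,212,0),droptop=W(645,230,.106),
 nearrail_a=W(297,50,.072),nearrail_b=W(309,260,.072),farrail_a=W(499,50,.072),farrail_b=W(487,260,.072),
 wallNearMouth=W(319,388,.105),wallFarMouth=W(474,390,.105),wallNearBack=W(319,543,.105),wallFarBack=W(475,543,.105))
for k,v in D.items(): print(k,v.round(4))
d=D["stud"]-D["posttop"]; print(np.linalg.norm(d[:2]),np.degrees(np.arctan2(d[1],d[0])))
for a,b in [("nearrail_a","nearrail_b"),("farrail_a","farrail_b"),("wallNearMouth","wallNearBack")]:
    d=D[a]-D[b]; print(a,np.degrees(np.arctan2(d[1],d[0]))-90)
d=D["cartR"]-D["cartL"]; print("cart",np.degrees(np.arctan2(d[1],d[0])),np.linalg.norm(d))
a=np.radians(10)
```

```text
stud [ 0.6021 -0.0594  0.103 ]
posttop [ 0.5046 -0.0733  0.155 ]
postbase [ 0.5027 -0.0719  0.089 ]
bulb [ 0.5213 -0.1548  0.165 ]
dish [0.6367 0.1442 0.01  ]
foot [ 0.5216 -0.1532  0.059 ]
rail_nearR_in [0.4334 0.0549 0.072 ]
rail_farR [0.5612 0.0774 0.072 ]
cartL [0.4393 0.0673 0.115 ]
cartR [0.5396 0.0787 0.115 ]
dropfoot [0.6684 0.0678 0.    ]
droptop [0.6587 0.0729 0.106 ]
nearrail_a [0.4163 0.1425 0.072 ]
nearrail_b [0.4409 0.0047 0.072 ]
farrail_a [0.5447 0.1651 0.072 ]
farrail_b [0.5695 0.0273 0.072 ]
wallNearMouth [ 0.4636 -0.0802  0.105 ]
wallFarMouth [ 0.5753 -0.0622  0.105 ]
wallNearBack [ 0.4819 -0.2223  0.105 ]
wallFarBack [ 0.6077 -0.2001  0.105 ]
0.09848871493640615 8.068089482896966
nearrail_a 10.108491110871327
farrail_a 10.204635774045059
wallNearMouth 7.302426100429557
cart 6.519931947912855 0.10100232452771063
```

Run:
```python
from h import *
toolmove([.5215,-.154,.235],[np.cos(.1745),np.sin(.1745)])
toolmove([.5215,-.154,.119],[np.cos(.1745),np.sin(.1745)])
```

```text
rot [ 0.     0.001 -0.   ] shift [ 65.4 -10.2 184.4]
rot [ 0.     0.001 -0.   ] shift [181.4 -10.2 184.3]
```

Emit:
{"fn": "servo_tool", "kwargs": {"targets": [[0,0,0,20,-3,50,1],[0,0,0,40,-6,100,1],[0,0,0,60,-9,150,1],[0,0,0,65,-10,184,1],[0,0,0,65,-10,184,1],[0,0,0,65,-10,184,1],[0,0,0,65,-10,184,1],[0,0,0,65,-10,184,1]]}}

```text
time_s: 3.3
eef_pos: [0.5218, -0.1527, 0.2358]
eef_rot: [0.543, 0.454, 0.542, -0.454]
wrist_force: [0.1, 0.2, -0.6]
opening: 1.004
```

Run:
```python
from h import *
im,m=cam("wrist"); cv2.imwrite("pics/w2.png",im)
print(proj(m,[.5215,-.154,.165]),proj(m,[.5215,-.154,.138]))
toolmove([.5215,-.154,.119],[np.cos(.1745),np.sin(.1745)])
```

```text
[274.63636382 227.312398  ] [274.67638216 212.68699508]
rot [ 0.002  0.001 -0.001] shift [116.7  -0.6   1. ]
```

View pics/w2.png

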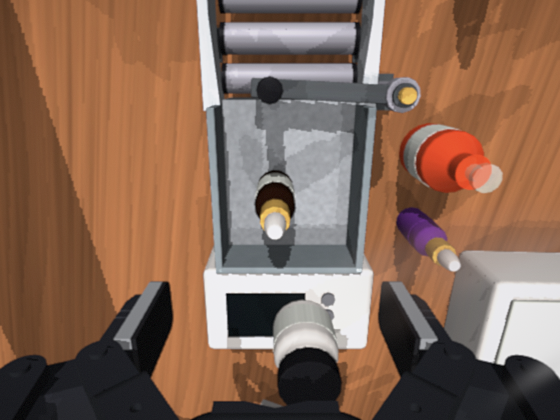

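Emit:
{"fn": "servo_tool", "kwargs": {"targets": [[0,0,0,30,0,1,1],[0,0,0,60,0,1,1],[0,0,0,90,0,1,1],[0,0,0,117,0,1,1],[0,0,0,117,0,1,1],[0,0,0,117,0,1,1],[0,0,0,117,0,1,-0.2],[0,0,0,117,0,1,-1]]}}

```text
time_s: 4.35
eef_pos: [0.5227, -0.1542, 0.1198]
eef_rot: [0.543, 0.454, 0.541, -0.454]
wrist_force: [0.4, 0.4, -1.3]
opening: 0.606
```

Emit:
{"fn": "servo_tool", "kwargs": {"targets": [[0,0,0,0,0,0,-1],[0,0,0,0,0,0,-1],[0,0,0,0,0,0,-1],[0,0,0,0,0,0,-1],[0,0,0,-25,0,0,-1],[0,0,0,-60,0,0,-1],[0,0,0,-110,0,0,-1],[0,0,0,-130,0,0,-1]]}}

```text
time_s: 5.35
eef_pos: [0.5235, -0.1545, 0.253]
eef_rot: [0.545, 0.455, 0.539, -0.453]
wrist_force: [0.3, -0.2, -0.5]
opening: 0.256
```

Run:
```python
from h import *
im,m=cam("wrist"); cv2.imwrite("pics/w3.png",im)
im,_=cam("scene"); cv2.imwrite("pics/s3.png",im)
print(ctrl.get_obs()["opening"])
m=None
toolmove([.6367,.1442,.25])
```

```text
0.25358878878750646
rot [0. 0. 0.] shift [   2.3  163.6 -274.4]
```

View pics/w3.png

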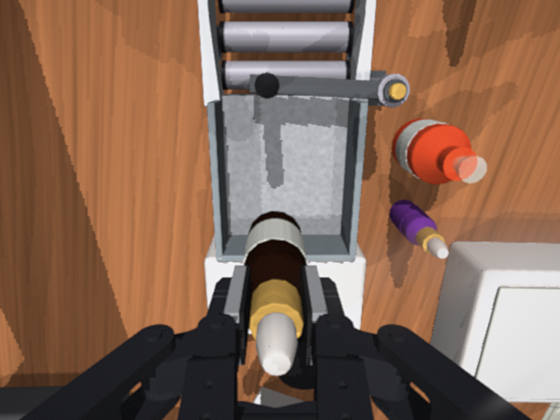

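View pics/s3.png

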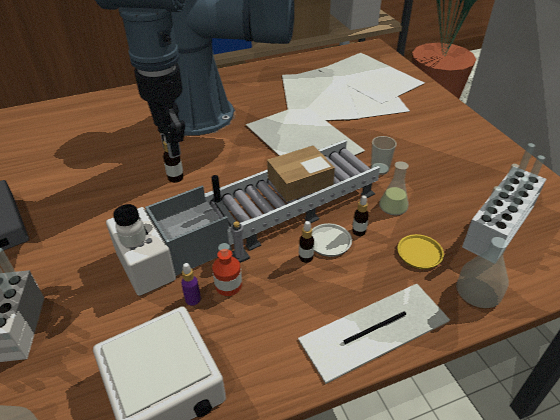

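Emit:
{"fn": "servo_tool", "kwargs": {"targets": [[0,0,0,0,22,-39,-1],[0,0,0,0,48,-80,-1],[0,0,0,0,74,-125,-1],[0,0,0,0,102,-170,-1],[0,0,0,0,130,-217,-1],[0,0,0,0,150,-250,-1],[0,0,0,0,163,-272,-1],[0,0,0,0,163,-272,-1]]}}

```text
time_s: 6.45
eef_pos: [0.6357, 0.1435, 0.2496]
eef_rot: [0.545, 0.453, 0.541, -0.453]
wrist_force: [-0.5, -1.2, -0.4]
opening: 0.253
```

Run:
```python
from h import *
im,m=cam("wrist"); cv2.imwrite("pics/w4.png",im)
toolmove([.637,.142,.066],[np.cos(.1745),np.sin(.1745)])
for p in [(.637,.142,.01),(.637,.142,.004)]: print(proj(m,p))
for u,v in [(0,0)]: pass
import pickle; pickle.dump(m,open("w4.pkl","wb"))
```

```text
rot [ 0.003  0.005 -0.003] shift [183.9   0.7  -0.4]
[275.6022283  166.93475115]
[275.57995333 165.68101857]
```

View pics/w4.png

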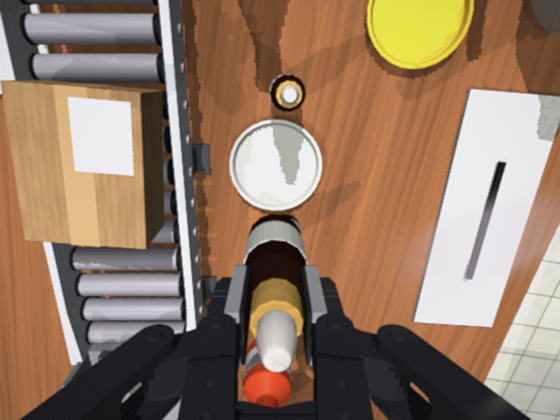

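Emit:
{"fn": "servo_tool", "kwargs": {"targets": [[0,0,0,45,1,0,-1],[0,0,0,90,1,0,-1],[0,0,0,135,1,0,-1],[0,0,0,165,1,0,-1],[0,0,0,178,1,0,-1],[0,0,0,184,1,0,-1],[0,0,0,184,1,0,-1],[0,0,0,184,1,0,-1]]}}

```text
time_s: 7.5
eef_pos: [0.6383, 0.1416, 0.0673]
eef_rot: [0.545, 0.454, 0.54, -0.453]
wrist_force: [0.2, 0.0, -0.8]
opening: 0.256
```

Emit:
{"fn": "servo_tool", "kwargs": {"targets": [[0,0,0,0,0,0,-0.3],[0,0,0,0,0,0,-0.1],[0,0,0,0,0,0,0.2],[0,0,0,0,0,0,0.2],[0,0,0,-10,0,0,0.2],[0,0,0,-50,0,0,0.2],[0,0,0,-100,0,0,0.2],[0,0,0,-160,0,0,0.2]]}}

```text
time_s: 8.5
eef_pos: [0.6365, 0.1422, 0.2285]
eef_rot: [0.545, 0.454, 0.54, -0.454]
wrist_force: [0.5, -0.2, -0.6]
opening: 0.599
```

Run:
```python
from h import *
im,m=cam("wrist"); cv2.imwrite("pics/w5.png",im)
o=ctrl.get_obs(); print(o["time_s"],o["eef_pos"],o["q"])
for a in (0,np.pi/2):
  pass
# jaw tangential (track y) at post
yd=[-np.sin(.1745),np.cos(.1745)]
toolmove([.5037,-.0745,.20],yd)
toolmove([.5037,-.0745,.20],[np.cos(.1745),np.sin(.1745)])
```

```text
8.55 [0.64102541 0.14267185 0.23976156] [ 0.04094     0.34009562  1.39379631 -0.00473241  1.3877427  -0.13629626]
rot [-1.567  0.021 -0.009] shift [  37.8 -174.4  189.1]
rot [ 0.004  0.007 -0.019] shift [  37.8 -174.4  189.1]
```

View pics/w5.png

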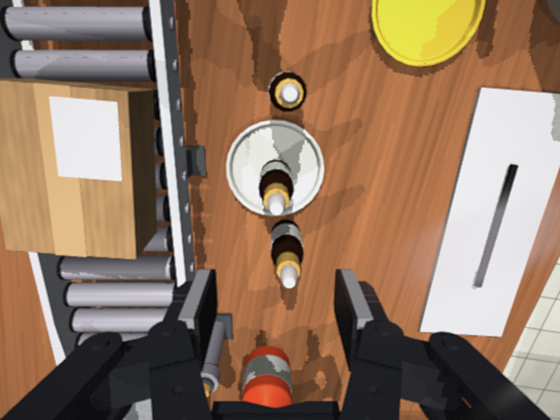

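Emit:
{"fn": "servo_tool", "kwargs": {"targets": [[-0.18,0,0,0,-22,24,0],[-0.36,0,0,0,-44,48,0],[-0.54,0,0,0,-66,71,0],[-0.72,0,0,0,-88,95,0],[-0.9,0,0,0,-110,119,0],[-1.08,0,0,0,-132,142,0],[-1.26,0,0,0,-154,166,0],[-1.44,0,0,0,-174,189,0]]}}

```text
time_s: 9.55
eef_pos: [0.5028, -0.075, 0.2385]
eef_rot: [0.714, -0.021, 0.699, 0.017]
wrist_force: [-0.2, -0.4, -0.4]
opening: 0.503
```

Run:
```python
from h import *
yd=[-np.sin(.1745),np.cos(.1745)]
toolmove([.5037,-.0745,.24],yd)
```

```text
rot [-0.121  0.021  0.007] shift [-1.4  0.5  1. ]
```

Emit:
{"fn": "servo_tool", "kwargs": {"targets": [[-0.12,0.02,0.007,0,0,1,0],[-0.12,0.02,0.007,10,0,1,0],[-0.12,0.02,0.007,20,0,1,0],[-0.12,0.02,0.007,30,0,1,0],[-0.12,0.02,0.007,30,0,1,0],[-0.12,0.02,0.007,30,0,1,0],[-0.12,0.02,0.007,30,0,1,0],[-0.12,0.02,0.007,30,0,1,0]]}}

```text
time_s: 10.55
eef_pos: [0.5046, -0.0752, 0.2089]
eef_rot: [0.705, -0.061, 0.704, 0.061]
wrist_force: [0.1, -0.1, -0.2]
opening: 0.5
```

Run:
```python
from h import *
im,m=cam("wrist"); cv2.imwrite("pics/w6.png",im)
import pickle; pickle.dump(m,open("w6.pkl","wb"))
print(proj(m,[.5037,-.0745,.155]),proj(m,[.602,-.0594,.103]))
```

```text
[275.84604436 234.16524223] [273.21187574 322.08128442]
```

View pics/w6.png

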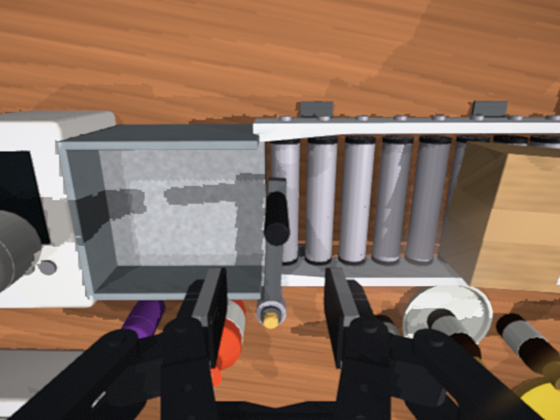

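Run:
```python
from h import *
import pickle; m=pickle.load(open("w6.pkl","rb"))
p=onz(m,277,231,.155); s=onz(m,270,319,.103); print(p,s)
d=s-p; print(np.hypot(*d[:2]),np.degrees(np.arctan2(d[1],d[0])))
toolmove([p[0],p[1],.122],[-np.sin(.1745),np.cos(.1745)])
```

```text
[ 0.50161812 -0.07418294  0.155     ] [ 0.59953961 -0.062445    0.103     ]
0.0986225068370148 6.835484905598536
rot [-0.001  0.001  0.   ] shift [86.8  1.5 -2.9]
```

Emit:
{"fn": "servo_tool", "kwargs": {"targets": [[0,0,0,30,1,-3,0],[0,0,0,60,1,-3,0],[0,0,0,85,1,-3,0],[0,0,0,87,1,-3,0],[0,0,0,87,1,-3,-0.2],[0,0,0,87,1,-3,-0.4],[0,0,0,87,1,-3,-0.45],[0,0,0,87,1,-3,-0.45]]}}

```text
time_s: 11.6
eef_pos: [0.5019, -0.0748, 0.1224]
eef_rot: [0.705, -0.061, 0.704, 0.061]
wrist_force: [-0.4, -0.5, -0.5]
opening: 0.272
```

Run:
```python
from h import *
im,m=cam("wrist"); cv2.imwrite("pics/w7.png",im)
o=ctrl.get_obs();Rt=quat(o["eef_rot"]).as_matrix();print(o["eef_pos"],o["opening"],o["wrist_force"])
C=np.array([.601,-.061]);p0=o["eef_pos"][:2]-C; print(np.linalg.norm(p0),np.degrees(np.arctan2(p0[1],p0[0])))
r0=np.arctan2(p0[1],p0[0])
for t in np.arange(0,1.75,.12):
    w=C+.099*np.array([np.cos(r0-t),np.sin(r0-t)]); s=Rt.T@np.array([*(w-o["eef_pos"][:2]),0])*1000
    print(round(t,2),s.round(1))
```

```text
[ 0.5017374  -0.07476537  0.12222237] 0.27760069145691924 [-0.15558006  0.15824563  0.10330725]
0.10021252242344016 -172.10478853493746
0.0 [ 0.  -0.   1.2]
0.12 [-0.  11.8  2.3]
0.24 [-0.  23.4  4.9]
0.36 [-0.  34.6  8.8]
0.48 [ 0.  45.2 14. ]
0.6 [ 0.  55.2 20.5]
0.72 [ 0.  64.3 28.1]
0.84 [ 0.  72.5 36.7]
0.96 [ 0.  79.5 46.3]
1.08 [ 0.1 85.4 56.6]
1.2 [ 0.1 89.9 67.6]
1.32 [ 0.1 93.2 79. ]
1.44 [ 0.1 95.  90.7]
1.56 [1.000e-01 9.540e+01 1.026e+02]
1.68 [  0.2  94.4 114.4]
```

View pics/w7.png

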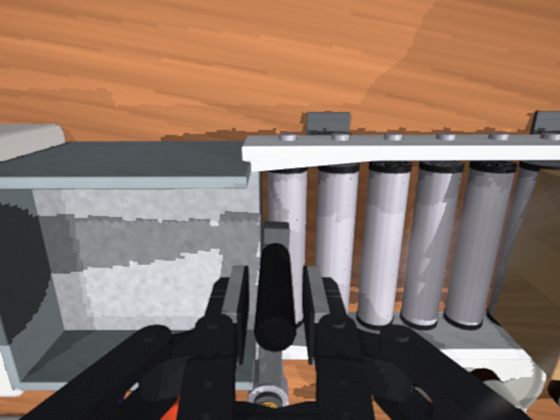

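Emit:
{"fn": "servo_tool", "kwargs": {"targets": [[0.12,0,0,0,12,2,-0.45],[0.24,0,0,0,23,5,-0.45],[0.36,0,0,0,35,9,-0.45],[0.48,0,0,0,45,14,-0.45],[0.6,0,0,0,55,20,-0.45],[0.72,0,0,0,64,28,-0.45],[0.84,0,0,0,72,37,-0.45],[0.84,0,0,0,72,37,-0.45]]}}

```text
time_s: 12.65
eef_pos: [0.526, 0.0029, 0.1223]
eef_rot: [0.669, 0.231, 0.668, -0.231]
wrist_force: [-0.2, -0.6, -0.1]
opening: 0.275
```

Run:
```python
from h import *
im,m=cam("wrist"); cv2.imwrite("pics/w8.png",im)
o=ctrl.get_obs();Rt=quat(o["eef_rot"]).as_matrix();print(o["eef_pos"],o["opening"],o["wrist_force"],Rt.round(2))
C=np.array([.601,-.061]);p0=o["eef_pos"][:2]-C; print(np.linalg.norm(p0),np.degrees(np.arctan2(p0[1],p0[0])))
r0=np.arctan2(p0[1],p0[0])
for t in np.arange(0,.95,.12):
    w=C+.099*np.array([np.cos(r0-t),np.sin(r0-t)]); s=Rt.T@np.array([*(w-o["eef_pos"][:2]),0])*1000
    print(round(t,2),s.round(1))
```

```text
[0.52582012 0.00262531 0.1222281 ] 0.27525285074853917 [-1.20507376  1.48976598 -1.07021461] [[ 0.    0.62  0.79]
 [-0.    0.79 -0.62]
 [-1.    0.    0.  ]]
0.09848956250105433 139.7585052679393
0.0 [-0.   0.  -0.5]
0.12 [ 0.  11.8  0.7]
0.24 [ 0.  23.4  3.2]
0.36 [ 0.  34.6  7.2]
0.48 [ 0.1 45.3 12.4]
0.6 [ 0.1 55.2 18.9]
0.72 [ 0.1 64.3 26.6]
0.84 [ 0.1 72.4 35.2]
```

View pics/w8.png

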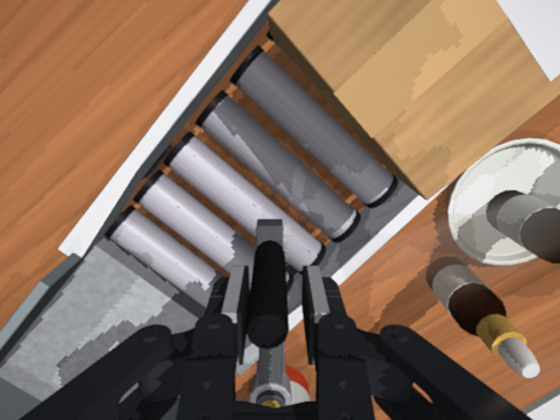

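Emit:
{"fn": "servo_tool", "kwargs": {"targets": [[0.12,0,0,0,12,1,-0.45],[0.24,0,0,0,23,3,-0.45],[0.36,0,0,0,35,7,-0.45],[0.48,0,0,0,45,12,-0.45],[0.6,0,0,0,55,19,-0.45],[0.7,0,0,0,63,25,-0.45],[0.77,0,0,0,68,30,-0.45],[0.77,0,0,0,68,30,-0.45]]}}

```text
time_s: 13.7
eef_pos: [0.5913, 0.0374, 0.1222]
eef_rot: [0.534, 0.464, 0.533, -0.464]
wrist_force: [0.2, 0.2, -0.5]
opening: 0.272
```

Run:
```python
from h import *
im,m=cam("wrist"); cv2.imwrite("pics/w9.png",im)
im,_=cam("top"); crop(im,150,150,440,300,2.75,"t9.png")
o=ctrl.get_obs();Rt=quat(o["eef_rot"]).as_matrix();print(o["eef_pos"],o["opening"],o["wrist_force"],Rt.round(2))
C=np.array([.601,-.061]);p0=o["eef_pos"][:2]-C; print(np.linalg.norm(p0),np.degrees(np.arctan2(p0[1],p0[0])))
```

```text
[0.59115694 0.03736395 0.12229901] 0.27291862063685157 [ 0.21654074  0.49806103 -0.51725643] [[ 0.    0.99  0.14]
 [-0.    0.14 -0.99]
 [-1.    0.    0.  ]]
0.09885521277215013 95.71443870204659
```

View pics/w9.png

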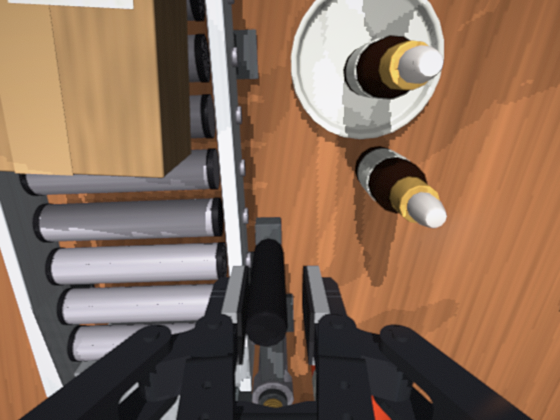

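View pics/t9.png

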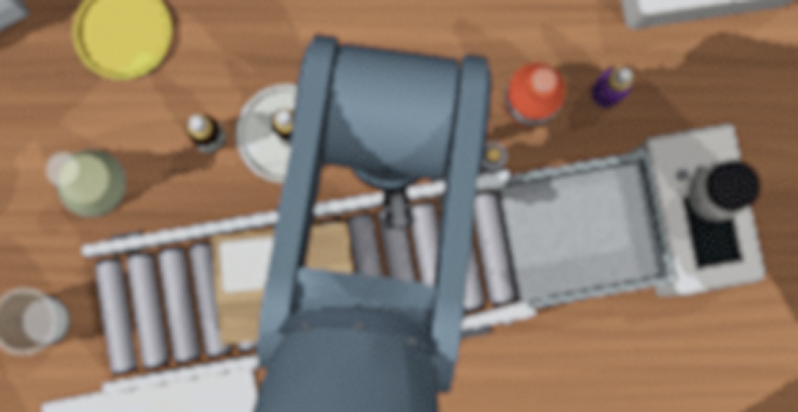

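Run:
```python
from h import *
toolmove([.463,.235,.122],[np.cos(.1745),np.sin(.1745)])
```

```text
rot [-0.035  0.001 -0.002] shift [  -0.   -99.4 -213.5]
```

Emit:
{"fn": "servo_tool", "kwargs": {"targets": [[0,0,0,-45,0,0,-0.45],[0,0,0,-90,0,0,-0.3],[-0.035,0,0,-110,-8,-20,0],[-0.035,0,0,-110,-28,-60,0],[-0.035,0,0,-110,-47,-105,0],[-0.035,0,0,-110,-68,-150,0],[-0.035,0,0,-110,-89,-190,0],[-0.035,0,0,-110,-100,-213,0]]}}

```text
time_s: 14.8
eef_pos: [0.4608, 0.2357, 0.2322]
eef_rot: [0.543, 0.454, 0.542, -0.453]
wrist_force: [0.6, -0.1, 0.3]
opening: 0.504
```

Run:
```python
from h import *
import pickle
im,m=cam("wrist"); cv2.imwrite("pics/w10.png",im);pickle.dump(m,open("w10.pkl","wb"))
o=ctrl.get_obs(); print(o["eef_pos"],o["wrist_force"])
```

```text
[0.45950397 0.23750378 0.23217209] [-1.58128404  1.57331782  0.19832424]
```

View pics/w10.png

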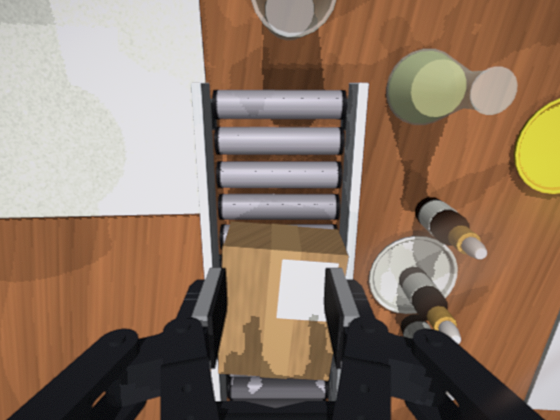

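Run:
```python
from h import *
import pickle;m=pickle.load(open("w10.pkl","rb"))
O=np.array([.4978,.0345]);a=.1745
def tr(X): d=X[:2]-O; return (np.array([d[0]*np.cos(a)+d[1]*np.sin(a),-d[0]*np.sin(a)+d[1]*np.cos(a)])*1000).round(1)
for n,u,v,z in [("topL",221,250,.115),("topR",347,258,.115),("botL",229,224,.06),("botR",337,228,.06),("nr",206,150,.072),("fr",354,150,.072),("railendN",197,84,.072),("railendF",362,84,.072)]: print(n,tr(onz(m,u,v,z)))
im=cv2.imread("pics/w10.png"); crop(im,180,180,380,300,4,"w10c.png")
T=O+.196*np.array([-np.sin(a),np.cos(a)])
toolmove([*T,.073],[np.cos(a),np.sin(a)])
```

```text
topL [-43.8 165.2]
topR [ 55.3 158.4]
botL [-44.  165.3]
botR [ 56.2 161.4]
nr [-58.9 236. ]
fr [ 64.  236.3]
railendN [-62.9 287.9]
railendF [ 66.4 288.2]
rot [ 0.004 -0.001 -0.002] shift [159.2   2.2  10.8]
```

View pics/w10c.png

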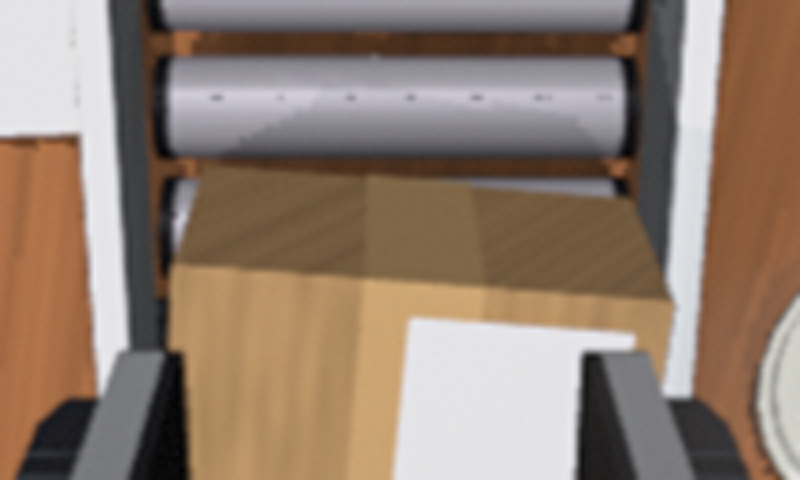

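Emit:
{"fn": "servo_tool", "kwargs": {"targets": [[0,0,0,0,4,8,0.2],[0,0,0,45,4,9,0.2],[0,0,0,90,4,10,0.2],[0,0,0,135,4,10,0.2],[0,0,0,157,4,10,0.2],[0,0,0,160,4,10,0.2],[0,0,0,160,4,10,0.2],[0,0,0,160,4,10,0.2]]}}

```text
time_s: 15.85
eef_pos: [0.4668, 0.2285, 0.0736]
eef_rot: [0.543, 0.455, 0.542, -0.452]
wrist_force: [-0.0, 0.4, 0.2]
opening: 0.599
```

Run:
```python
from h import *
a=.1745;O=np.array([.500,.035])
im,m=cam("wrist"); cv2.imwrite("pics/w11.png",im)
o=ctrl.get_obs(); print(o["eef_pos"],o["wrist_force"],o["opening"])
for y in (.1,-.05,-.115):
  T=O+y*np.array([-np.sin(a),np.cos(a)])
  toolmove([*T,.072],[np.cos(a),np.sin(a)])
```

```text
[0.46665504 0.22861301 0.07355767] [0.15495993 0.53063897 0.71704396] 0.6003648466127124
rot [ 0.004 -0.001 -0.004] shift [ 1.4 -1.2 96.5]
rot [ 0.004 -0.001 -0.004] shift [  1.3  -1.9 246.5]
rot [ 0.004 -0.001 -0.004] shift [  1.2  -2.2 311.5]
```

View pics/w11.png

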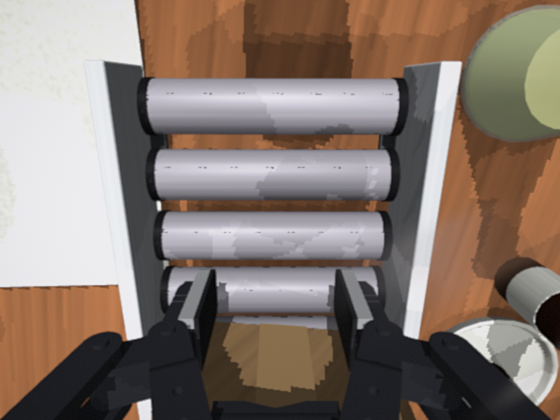

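Emit:
{"fn": "servo_tool", "kwargs": {"targets": [[0,0,0,1,0,6,0.2],[0,0,0,1,0,14,0.2],[0,0,0,1,0,24,0.2],[0,0,0,1,0,36,0.2],[0,0,0,1,-1,50,0.2],[0,0,0,1,-1,65,0.2],[0,0,0,1,-1,80,0.2],[0,0,0,1,-1,95,0.2]]}}

```text
time_s: 16.9
eef_pos: [0.4826, 0.1338, 0.0723]
eef_rot: [0.543, 0.455, 0.542, -0.452]
wrist_force: [-0.1, 1.3, -0.1]
opening: 0.601
```

Emit:
{"fn": "servo_tool", "kwargs": {"targets": [[0,0,0,0,0,20,0.2],[0,0,0,0,0,35,0.2],[0,0,0,0,0,50,0.2],[0,0,0,0,0,65,0.2],[0,0,0,0,0,80,0.2],[0,0,0,0,0,90,0.2],[0,0,0,0,0,98,0.2],[0,0,0,0,0,104,0.2]]}}

```text
time_s: 17.9
eef_pos: [0.5011, 0.031, 0.0722]
eef_rot: [0.543, 0.455, 0.542, -0.452]
wrist_force: [0.8, 0.6, -0.4]
opening: 0.597
```

Run:
```python
from h import *
a=.1745;O=np.array([.500,.035])
im,m=cam("wrist"); cv2.imwrite("pics/w12.png",im)
im,m=cam("scene"); crop(im,100,130,420,320,2.5,"s12.png")
im,m=cam("top"); crop(im,150,150,440,300,2.75,"t12.png")
o=ctrl.get_obs(); print(o["eef_pos"],o["wrist_force"],o["opening"])
for y in (-.05,-.115):
  T=O+y*np.array([-np.sin(a),np.cos(a)])
  toolmove([*T,.072],[np.cos(a),np.sin(a)])
```

```text
[0.50117109 0.03127826 0.0722315 ] [0.12007083 0.01662966 0.43690889] 0.6016618697287668
rot [ 0.004 -0.001 -0.004] shift [ 0.2 -0.7 46.1]
rot [ 0.004 -0.001 -0.004] shift [ 1.000e-01 -9.000e-01  1.111e+02]
```

View pics/w12.png

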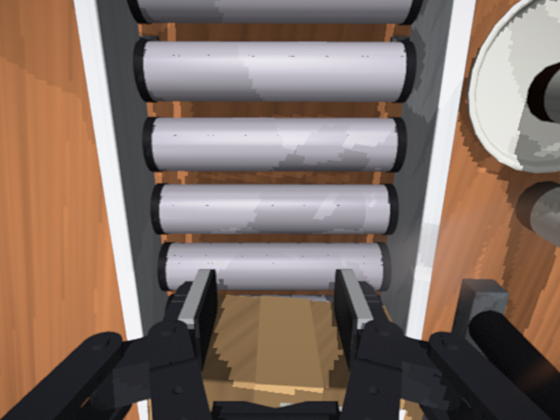

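View pics/s12.png

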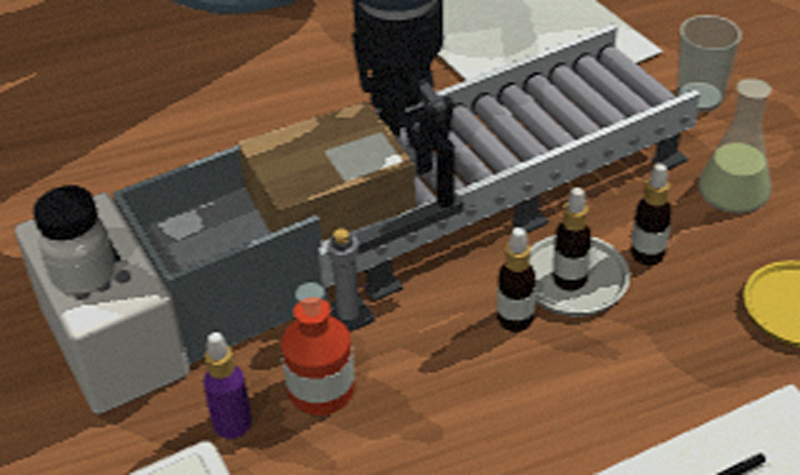

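View pics/t12.png

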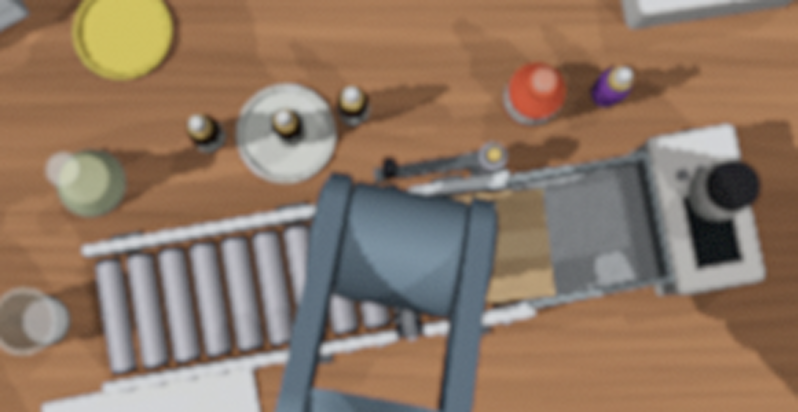

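Emit:
{"fn": "servo_tool", "kwargs": {"targets": [[0,0,0,0,0,10,0.2],[0,0,0,0,0,22,0.2],[0,0,0,0,0,36,0.2],[0,0,0,0,0,50,0.2],[0,0,0,0,-1,64,0.2],[0,0,0,0,-1,78,0.2],[0,0,0,0,-1,90,0.2],[0,0,0,0,-1,100,0.2]]}}

```text
time_s: 19.05
eef_pos: [0.5181, -0.068, 0.0721]
eef_rot: [0.543, 0.455, 0.542, -0.452]
wrist_force: [-0.6, 2.9, -0.6]
opening: 0.6
```

Emit:
{"fn": "servo_tool", "kwargs": {"targets": [[0,0,0,0,0,2,0.2],[0,0,0,0,0,4,0.2],[0,0,0,0,0,6,0.2],[0,0,0,0,0,8,0.2],[0,0,0,0,0,9,0.2],[0,0,0,0,0,10,0.2],[0,0,0,0,0,10,0.2],[0,0,0,0,0,10,0.2]]}}

```text
time_s: 20.05
eef_pos: [0.5199, -0.0776, 0.0722]
eef_rot: [0.543, 0.455, 0.542, -0.452]
wrist_force: [-0.3, 5.6, 2.2]
opening: 0.598
```

Run:
```python
from h import *
a=.1745;O=np.array([.500,.035])
im,m=cam("wrist"); cv2.imwrite("pics/w13.png",im)
im,m=cam("top"); crop(im,150,150,440,300,2.75,"t13.png")
o=ctrl.get_obs(); print(o["eef_pos"],o["wrist_force"],o["opening"])
d=o["eef_pos"][:2]-O; print(d@[np.cos(a),np.sin(a)],d@[-np.sin(a),np.cos(a)])
```

```text
[ 0.51989538 -0.07756678  0.07220322] [-1.16020828  5.98270366  1.81013381] 0.5976366929268846
4.987302296359866e-05 -0.11431143218806117
```

View pics/w13.png

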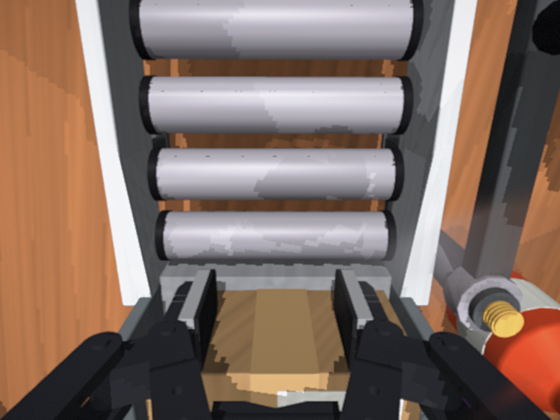

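View pics/t13.png

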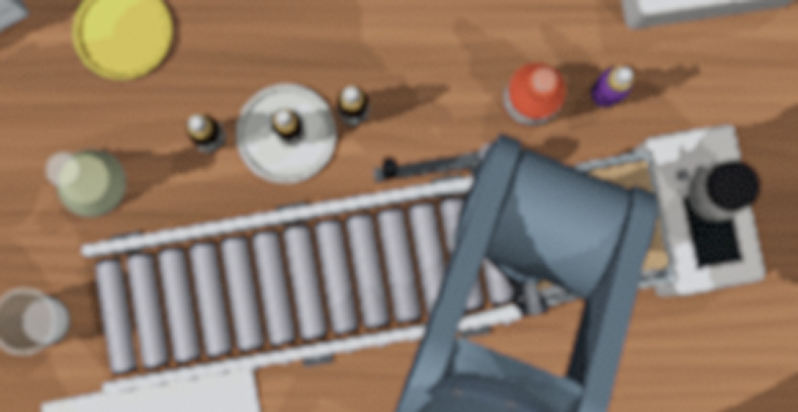

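Emit:
{"fn": "servo_tool", "kwargs": {"targets": [[0,0,0,0,0,1,0.2],[0,0,0,0,0,2,0.2],[0,0,0,0,0,3,0.2],[0,0,0,0,0,4,0.2],[0,0,0,0,0,4,0.2],[0,0,0,0,0,4,0.2],[0,0,0,0,0,4,0.2],[0,0,0,0,0,4,0.2]]}}

```text
time_s: 21.15
eef_pos: [0.5198, -0.0775, 0.0722]
eef_rot: [0.541, 0.456, 0.544, -0.451]
wrist_force: [-2.5, 22.4, 9.8]
opening: 0.598
```

Emit:
{"fn": "servo_tool", "kwargs": {"targets": [[0,0,0,0,0,-10,0.2],[0,0,0,0,0,-30,0.2],[0,0,0,-40,0,-50,0.1],[0,0,0,-90,0,-70,0],[0,0,0,-140,0,-80,0],[0,0,0,-150,0,-80,0],[0,0,0,-150,0,-80,0],[0,0,0,-150,0,-80,0]]}}

```text
time_s: 22.15
eef_pos: [0.5043, -0.0, 0.221]
eef_rot: [0.54, 0.456, 0.545, -0.451]
wrist_force: [0.5, -0.1, 0.2]
opening: 0.5
```

Run:
```python
from h import *
import pickle
im,m=cam("wrist"); cv2.imwrite("pics/w14.png",im);pickle.dump(m,open("w14.pkl","wb"))
o=ctrl.get_obs(); print(o["eef_pos"],o["wrist_force"],o["opening"])
print(proj(m,[.591,.037,.155]))
a=np.radians(5.7)
toolmove([.591,.037,.222],[np.cos(a),np.sin(a)])
```

```text
[ 5.04270682e-01 -5.32276036e-05  2.20901137e-01] [0.25815815 0.19312483 0.27542331] 0.5025807160398227
[429.32592753 196.34771308]
rot [ 0.079 -0.009  0.   ] shift [ -0.9  91.9 -21.1]
```

View pics/w14.png

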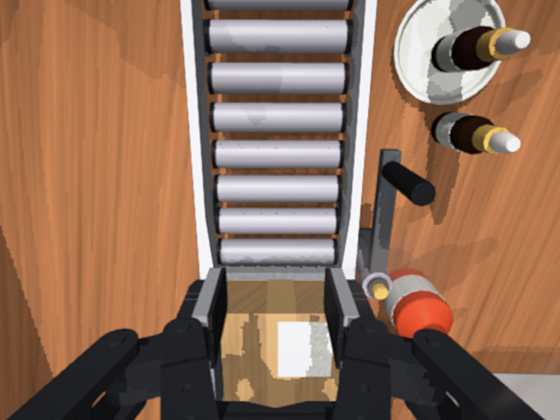

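Run:
```python
from h import *
import pickle;m=pickle.load(open("w14.pkl","rb"))
p=onz(m,421,193,.155); s=onz(m,380,292,.103); print(p,s)
d=p-s;print(np.hypot(*d[:2]),np.degrees(np.arctan2(d[1],d[0])))
O=np.array([.5,.035]);a=.1745
for u,v,z in [(216,312,.115),(336,312,.115),(222,278,.06),(333,278,.06)]:
    d=onz(m,u,v,z)[:2]-O; print((d@[np.cos(a),np.sin(a)]*1000).round(1),(d@[-np.sin(a),np.cos(a)]*1000).round(1))
a=np.radians(8)
toolmove([p[0]+.0015,p[1],.122],[np.cos(a),np.sin(a)])
im=cv2.imread("pics/w14.png"); crop(im,190,230,390,400,3.5,"w14c.png")
```

```text
[0.58547724 0.03812512 0.155     ] [ 0.60188519 -0.05989046  0.103     ]
0.0993794522045765 99.50328276786585
-48.9 -122.3
46.6 -122.1
-51.7 -122.9
52.5 -122.6
rot [ 0.038 -0.009 -0.   ] shift [ 99.1  88.1 -22. ]
```

View pics/w14c.png

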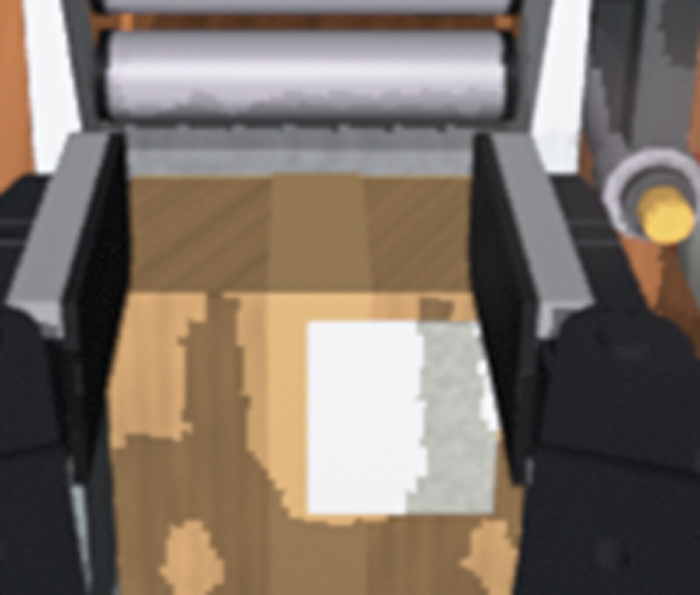

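Emit:
{"fn": "servo_tool", "kwargs": {"targets": [[0.038,-0.009,0,0,44,-11,0],[0.038,-0.009,0,0,80,-20,0],[0.038,-0.009,0,0,88,-22,0],[0.038,-0.009,0,0,88,-22,0],[0.038,-0.009,0,20,88,-22,0],[0.038,-0.009,0,50,88,-22,0],[0.038,-0.009,0,80,88,-22,0],[0.038,-0.009,0,98,88,-22,0]]}}

```text
time_s: 23.2
eef_pos: [0.585, 0.0376, 0.1213]
eef_rot: [0.533, 0.463, 0.534, -0.465]
wrist_force: [0.7, 0.2, 0.2]
opening: 0.502
```

Emit:
{"fn": "servo_tool", "kwargs": {"targets": [[0,0,0,1,0,0,-0.2],[0,0,0,1,0,0,-0.4],[0,0,0,1,0,0,-0.45],[0,0,0,1,0,0,-0.45],[0,0,0,1,0,0,-0.45],[0,0,0,1,0,0,-0.45],[0,0,0,1,0,0,-0.45],[0,0,0,1,0,0,-0.45]]}}

```text
time_s: 24.2
eef_pos: [0.5849, 0.0376, 0.1203]
eef_rot: [0.533, 0.463, 0.535, -0.465]
wrist_force: [-0.7, -0.7, -0.6]
opening: 0.271
```

Run:
```python
from h import *
im,m=cam("wrist"); cv2.imwrite("pics/w15.png",im)
o=ctrl.get_obs();Rt=quat(o["eef_rot"]).as_matrix();print(o["eef_pos"],o["opening"],o["wrist_force"])
C=np.array([.601,-.061]);p0=o["eef_pos"][:2]-C; print(np.linalg.norm(p0),np.degrees(np.arctan2(p0[1],p0[0])))
r0=np.arctan2(p0[1],p0[0])
for t in np.arange(0,1.75,.12):
    w=C+.099*np.array([np.cos(r0+t),np.sin(r0+t)]); s=Rt.T@np.array([*(w-o["eef_pos"][:2]),0])*1000
    print(round(t,2),s.round(1))
```

```text
[0.58496118 0.03760928 0.12025378] 0.2729883365637235 [ 0.2801973  -0.22115996 -0.60294146]
0.09990512237167544 99.23827328691058
0.0 [-0.   0.   0.9]
0.12 [  0.  -11.8   1.9]
0.24 [  0.1 -23.4   4.3]
0.36 [  0.1 -34.7   8. ]
0.48 [  0.1 -45.4  13.1]
0.6 [  0.1 -55.5  19.4]
0.72 [  0.2 -64.7  26.9]
0.84 [  0.2 -73.   35.4]
0.96 [  0.2 -80.1  44.9]
1.08 [  0.2 -86.1  55.1]
1.2 [  0.2 -90.8  66. ]
1.32 [  0.2 -94.2  77.4]
1.44 [  0.2 -96.2  89.1]
1.56 [  0.2 -96.8 101. ]
1.68 [  0.2 -96.  112.8]
```

View pics/w15.png

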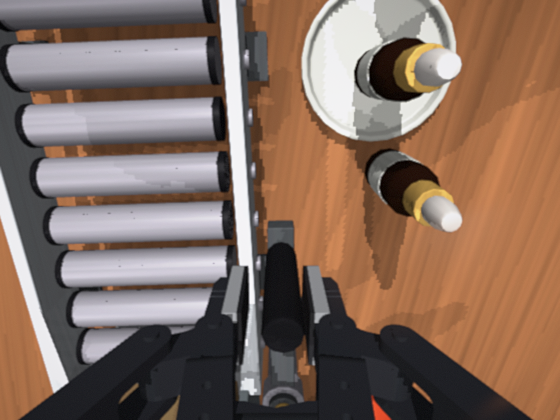

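Emit:
{"fn": "servo_tool", "kwargs": {"targets": [[-0.12,0,0,0,-12,2,-0.45],[-0.24,0,0,0,-23,4,-0.45],[-0.36,0,0,0,-35,8,-0.45],[-0.48,0,0,0,-45,13,-0.45],[-0.6,0,0,0,-55,19,-0.45],[-0.72,0,0,0,-65,27,-0.45],[-0.84,0,0,0,-73,35,-0.45],[-0.84,0,0,0,-73,35,-0.45]]}}

```text
time_s: 25.25
eef_pos: [0.5174, -0.0075, 0.1206]
eef_rot: [0.675, 0.207, 0.677, -0.207]
wrist_force: [-0.4, 1.0, 0.2]
opening: 0.276
```

Run:
```python
from h import *
o=ctrl.get_obs();Rt=quat(o["eef_rot"]).as_matrix();print(o["eef_pos"],o["opening"],o["wrist_force"])
C=np.array([.601,-.061]);p0=o["eef_pos"][:2]-C; print(np.linalg.norm(p0),np.degrees(np.arctan2(p0[1],p0[0])))
r0=np.arctan2(p0[1],p0[0])
for t in np.arange(0,.95,.12):
    w=C+.099*np.array([np.cos(r0+t),np.sin(r0+t)]); s=Rt.T@np.array([*(w-o["eef_pos"][:2]),0])*1000
    print(round(t,2),s.round(1))
```

```text
[ 0.51737584 -0.00753455  0.12055084] 0.27637299636377327 [-0.3919697   1.04028967  0.2441078 ]
0.09925499221479157 147.40701824042878
0.0 [-0.   0.   0.3]
0.12 [  0.  -11.8   1.3]
0.24 [  0.  -23.4   3.7]
0.36 [  0.  -34.7   7.5]
0.48 [  0.  -45.4  12.6]
0.6 [  0.  -55.5  18.9]
0.72 [  0.  -64.6  26.4]
0.84 [ -0.  -72.9  35. ]
```

Emit:
{"fn": "servo_tool", "kwargs": {"targets": [[-0.12,0,0,0,-12,1,-0.45],[-0.24,0,0,0,-23,4,-0.45],[-0.36,0,0,0,-35,7,-0.45],[-0.48,0,0,0,-45,13,-0.45],[-0.6,0,0,0,-55,19,-0.45],[-0.7,0,0,0,-63,25,-0.45],[-0.74,0,0,0,-66,28,-0.45],[-0.76,0,0,0,-68,29,-0.45]]}}

```text
time_s: 26.25
eef_pos: [0.5036, -0.0798, 0.1204]
eef_rot: [0.704, -0.058, 0.706, 0.059]
wrist_force: [1.2, 1.6, -0.8]
opening: 0.274
```

Run:
```python
from h import *
im,m=cam("wrist"); cv2.imwrite("pics/w16.png",im)
o=ctrl.get_obs();print(o["eef_pos"],o["opening"],o["wrist_force"])
C=np.array([.601,-.061]);p0=o["eef_pos"][:2]-C; print(np.linalg.norm(p0),np.degrees(np.arctan2(p0[1],p0[0])))
print(quat(o["eef_rot"]).as_matrix().round(3))
```

```text
[ 0.50363052 -0.08000672  0.12052396] 0.2770668068857161 [-0.1149814   0.99756639 -0.60567888]
0.09920721035236062 -168.95463908723298
[[-0.003 -0.165  0.986]
 [ 0.001  0.986  0.165]
 [-1.     0.001 -0.003]]
```

View pics/w16.png

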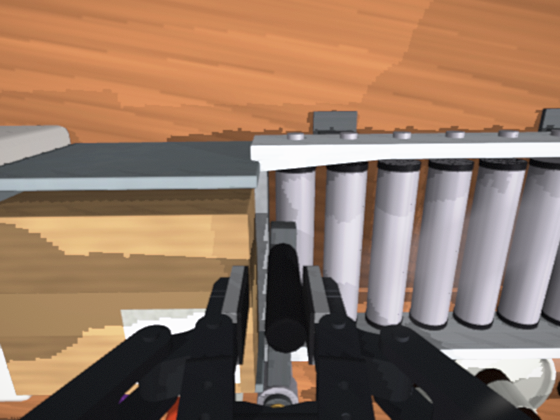

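Emit:
{"fn": "servo_tool", "kwargs": {"targets": [[0,0,0,0,-1,0,-0.45],[0,0,0,0,-2,0,-0.45],[0,0,0,0,-3,0,-0.45],[0,0,0,0,-4,0,-0.45],[0,0,0,0,-5,0,-0.45],[0,0,0,0,-5,0,-0.45],[0,0,0,0,-5,0,-0.45],[0,0,0,0,-5,0,-0.45]]}}

```text
time_s: 27.3
eef_pos: [0.504, -0.0835, 0.1203]
eef_rot: [0.703, -0.057, 0.706, 0.06]
wrist_force: [-2.3, 8.1, 2.4]
opening: 0.275
```

Emit:
{"fn": "servo_tool", "kwargs": {"targets": [[0,0,0,0,2,0,-0.45],[0,0,0,0,4,0,-0.4],[0,0,0,0,4,0,-0.3],[0,0,0,0,4,0,-0.2],[0,0,0,-40,4,0,-0.2],[0,0,0,-90,4,0,-0.2],[0,0,0,-130,4,-10,-0.2],[0,0,0,-150,4,-30,-0.2]]}}

```text
time_s: 28.3
eef_pos: [0.4752, -0.0856, 0.2733]
eef_rot: [0.705, -0.058, 0.705, 0.059]
wrist_force: [0.1, -0.5, 0.2]
opening: 0.4
```

Emit:
{"fn": "servo_tool", "kwargs": {"targets": [[0,0,0,0,0,-20,0],[0,0,0,0,0,-50,0],[0,0,0,0,0,-80,0],[0,0,0,0,0,-80,0],[0,0,0,0,0,-80,0],[0,0,0,0,0,-80,0],[0,0,0,0,0,-80,0],[0,0,0,0,0,-80,0]]}}

```text
time_s: 29.3
eef_pos: [0.3965, -0.0987, 0.2731]
eef_rot: [0.705, -0.058, 0.705, 0.06]
wrist_force: [0.7, -0.3, 0.4]
opening: 0.497
```

Run:
```python
from h import *
import pickle
im,m=cam("wrist"); cv2.imwrite("pics/w17.png",im);pickle.dump(m,open("w17.pkl","wb"))
im,m=cam("top"); crop(im,150,150,440,300,2.75,"t17.png")
im,m=cam("scene"); crop(im,100,130,420,320,2.5,"s17.png")
o=ctrl.get_obs();print(o["eef_pos"],o["wrist_force"])
```

```text
[ 0.39640185 -0.09880672  0.27313948] [-1.07149943 -0.98481629 -0.33785198]
```

View pics/w17.png

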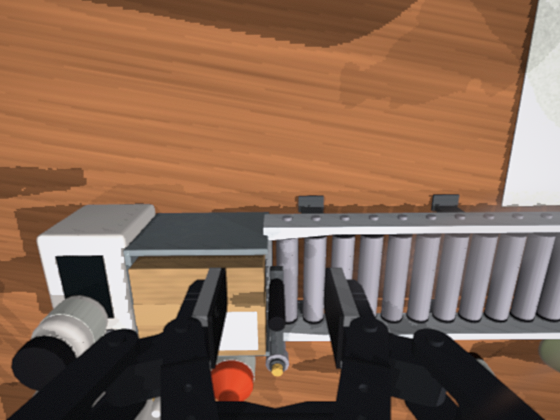

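View pics/t17.png

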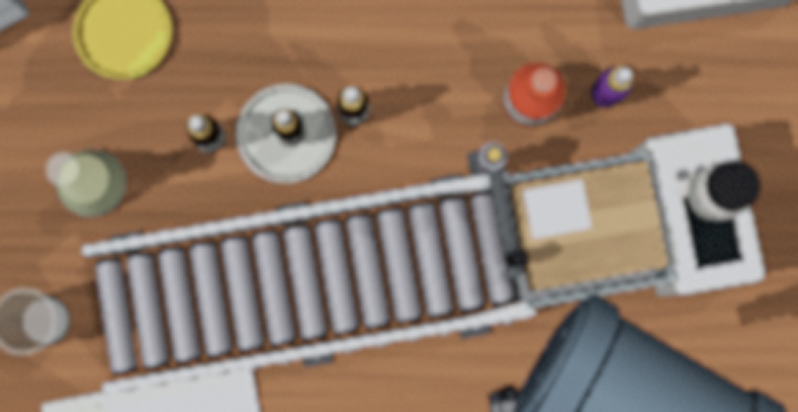

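View pics/s17.png

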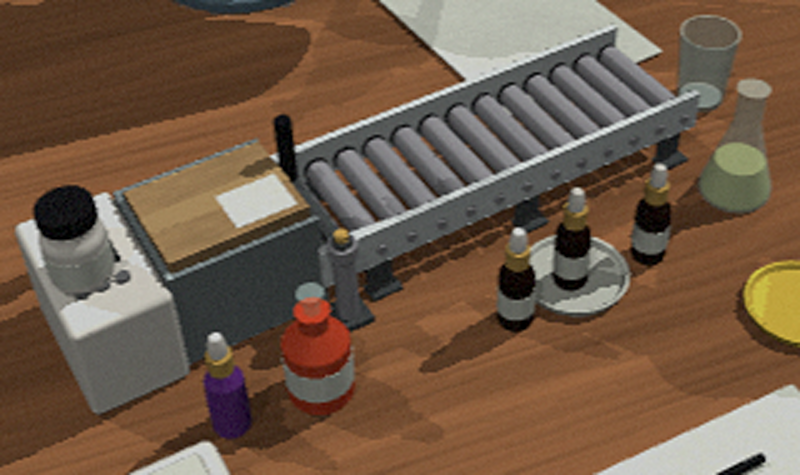

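Run:
```python
from h import *
_,m=cam("top"); _,ms=cam("scene")
T=lambda x,y,z: onz(m,150+x/2.75,150+y/2.75,z)
S=lambda x,y,z: onz(ms,100+x/2.5,130+y/2.5,z)
print("bulb",T(285,118,.111),"dish",T(287,133,.01)); print(S(576,193,.107),S(572,279,.004+.0),"dish",S(577,274,.01))
print("post",T(515,257,.155),"stud",T(493,154,.103))
```

```text
bulb [0.63316951 0.13389567 0.111     ] dish [0.63300897 0.13929565 0.01      ]
[0.63793144 0.13578324 0.107     ] [0.64129401 0.13716279 0.004     ] dish [0.64239566 0.14120812 0.01      ]
post [ 0.5009922  -0.07531318  0.155     ] stud [ 0.59984782 -0.06138333  0.103     ]
```

Run:
```python
from h import *
print(ctrl.hand_in()); print(ctrl.get_obs()["time_s"])
```

```text
the job is handed in; nothing more can be done
None
the job is handed in; nothing more can be done
```

The job is handed in, with about 30 s of the 67 s used. My last checks showed everything where it should be, but `hand_in()` gives no verdict.

**What I did:**
1. Lifted the dropper bottle out of the bay and stood it in the white dish.
2. Swung the stop arm out clockwise to about 1.6 rad, with the fingers loosely around its post.
3. Pushed the carton into the bay until it met the back wall; the push force rose to 22 N with no further movement.
4. Swung the stop arm back behind the carton until it stopped dead at about 8 N, then withdrew the gripper clear of everything.

**Last checks:**
- **Carton:** its rear face measured at track y of about -122 to -124 mm. It is straight, centred and level.
- **Stop arm:** the post now sits about 2.6 mm closer to the bay than at the start, so the arm is at least as tight as I found it.
- **Bottle:** it stands upright, about 5 mm from the dish's centre.
- **Bystanders:** they look unmoved in the top and scene pictures. I did not measure them one by one.

**Disagreement:** the top and scene cameras differed by up to about 10 mm in world x on hand-picked points. I used the wrist camera's close-up measurements for the moves wherever I could.

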